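# Screw the dispensing head round to its lock and pin it

## Task

Screw the dispensing head on the stand further on, clockwise seen from above and never backwards, until its spout points over the beaker and the hole in its lug stays lined up with the hole in the locking post once you let go (its rubber seal lets it spring back a little). Then take the locking pin out of its holder and push it gently down through both holes until its knob rests on the lug, and let go. Leave the beaker, the amber bottle and the jar where they stand.

Things in the scene. Friction and masses are not known exactly. Their poses are not given: they have to be found in the camera images.
- stand: fixed dispenser stand: aluminium foot plate 235 x 96 x 10 mm with a round pillar (diameter 46 mm at most, up to 73 mm high) carrying the head, and a square locking post. Origin on the table, below the pillar's axis; z up, x from the pillar towards the beaker's place (85 mm from the axis), the locking post lies at -x, 64 mm from the axis.
- lock_hole (a point): centre of the mouth of the locking hole: 13 mm wide, 44 mm deep, straight down into the top (82 mm above the table) of the 28 x 28 mm locking post of the stand. Axes as stand.
- head_grip (a point): centre of the grip bar on top of the white head (47 mm round), on the screw axis, 131 mm above the table: an upright bar 48 mm long (along the head's x), 18 mm thick (y), 32 mm high (top 147 mm), to be pinched across its thickness from above. z up, x towards the spout. At the start it lacks 1.1 to 2.3 rad clockwise of its place, where its x is parallel to the stand's x. It sinks 0.6 mm per rad.
- lug_hole (a point): centre of the top of the hole in the head's lug: 14 mm wide, through the 8 mm thick lug (28 x 28 mm at the hole), 64 mm from the screw axis on the side away from the spout, lug top 92 mm above the table. Axes as the head.
- spout_tip (a point): centre of the end of the spout's downward outlet (17 mm round), 85 mm from the screw axis along the head's x, 86 mm above the table; the spout swings clear above the beaker.
- neck (a joint): elastic wind-up of the rubber seal under the head, rad: 0 at rest, positive while the head is turned clockwise, negative while it is forced backwards. 1.5 N m per rad; at about 0.17 rad (0.25 N m) the head slips on its thread and turns steadily, with no stop near its place. On release it springs back by that 0.17 rad.
- pin_center (a point): centre (half-way up) of the loose locking pin, 72 mm tall, 35 to 70 g: a steel shaft 10 mm thick and 46 mm long, tapered over its last 10 mm to 4 mm, under a black round knob 24 mm thick and 26 mm high whose middle lies 23 mm above this point (knob from 10 to 36 mm above it, shaft end 36 mm below it). Stands upright in the holder; z along the pin, up.
- pin_holder: fixed grey block 56 x 56 x 52 mm with a 13 mm hole, 49 mm deep, in the middle of its top, in which the pin stands, its knob resting on the block's top. Origin on the table under its centre.
- beaker: low glass beaker, 55 x 61 x 70 mm, standing loose on the foot plate at the stand's +x end; origin at the centre of its underside. Not to be moved.
- bottle: amber screw-cap bottle, 47 mm round, 92 mm tall, loose on the table; origin at the centre of its underside. Not to be moved.
- jar: sample jar with screw lid, 42 mm round, 56 mm tall, loose on the table; origin at the centre of its underside. Not to be moved.
Things that resemble listed ones, but are neither listed nor needed, are in the scene too. What is meant by the part that bears pin_center is not purple, and is the smaller of those in its own colour.

How it is judged:
By the outcome, as a careful person would: the job done as asked, in the order asked, and still so for the second after the job is handed in, with the robot touching nothing.
It also fails if it takes over 72 s, if anything falls off the work surface, if the arm or the gripper's body presses on something with over 40 N, if the wrist force passes 120 N, or if a joint passes its speed limit or range.

## Robot

A 6-joint arm with a two-finger parallel gripper is mounted at the origin on a cart in front of the work surface, level with it; the furniture and walls round the work are solid. World frame = base frame: x ahead of the robot, y to its left, z up, the work surface at z = 0. Lengths are in m, angles in degrees, forces in N, time in s.
With the tool pointing down it reaches from about 0.35 to 0.875 m from the base axis. Payload 4.2 kg.
Tool frame: the origin (TCP) lies at the very end of the fingers, on their centre line; the grasp point (between the pads) lies 19 mm behind it; z points along the fingers, y is the line along which they close (so a half turn about z gives the same grasp; the last joint's range is limited). The gripper opens to 87 mm and grips with 3 to 60 N. Pads are 19 mm wide; open, the fingers measure 117 mm over their backs; the gripper's body (75 mm by 190 mm) begins 51 mm behind the grasp point.
Start: joints at [-56.517, 22.042, 0.453, 0, -68.411, -14.817], TCP at [0.2, -0.592, 0.223] pointing down, gripper open.
Joint ranges: [-179.83, 179.83], [-69.29, 118.12], [-61.27, 80.66], [-181.25, 117.63], [-171.15, -9.14], [-177.46, 177.46]. Speed limits (degrees/s): [159.86, 159.86, 180, 180, 180, 180].

## Interface

Orientations are given as a 3x3 rotation matrix whose columns are the frame's x, y, z axes.
In Python, from station import sense, cams, r gives the robot as it stands. The module is installed in compiled form; this text tells all that it offers.
- The arm moves only by the tool step_arm, never from a script. Its argument "targets" is text: rows parted by semicolons, each of 4 numbers parted by spaces: the shift along the tool's x, y, z in cm, then the turn about the tool's z in degrees. In form: x y z turn; .... A call has 1 to 12 rows; each row shifts and turns the commanded pose from where the row before left it, along the tool's axes as they then stand; what a row does not reach is not made up. A row lasts 1/12 s, in which the tool goes at most 41.7 mm and 7.16 degrees, less where a joint would pass 70% of its speed; a pose out of reach is approached as far as the arm can. A call with a gripper value outside its range is refused whole. "claw" is the finger opening in cm, from 0 to 8.7, set as the call begins (left out, the last holds). The fingers move at their own pace and stop on an object; the grip force is fixed at half the most. Time passes only in rows, so rows that do not move let the fingers close. It gives the time, the measured TCP pose, the force, the opening and the grip force at its end, in the units of the state.
- sense(): the state, without advancing time (a new reading comes with each control period).
- cams.capture(name): name is "scene" or "side" or "wrist"; returns a dict with "frame" (384x512x3 uint8, blue, green, red), "vertical_fov" (degrees; the focal length in pixels is half the picture's height over the tangent of half this angle, whatever the lens; pixels are square), "cx", "cy" (the principal point, pixels), "eye" and "rotation" of the camera in the world; the wrist camera has in their place "tool_from_camera" (4x4, takes a point from camera to tool coordinates, whose origin is the TCP and whose axes are the flange's). Camera axes: x right, y down, z forward; pixel columns grow to the right and rows downward; lengths in m; the calibration is good to about 2 mm. A picture is of the moment at which its call begins: read the wrist's pose just before it. There is no depth.
- r.finish_job(): hands the job in; it is judged then, once.
The state is a dict: "time_s": time; "joints": joint angles; "joint_velocities": joint speeds; "effort": joint torques, N m; "tcp_pos": TCP position; "ee_rot": TCP orientation; "wrist_force": force on the tool from outside, world axes, zero at the start; "moment": the same for the moment, N m; "gripper_width": opening from 0.0 (shut) to 1.0 (fully open); "gripper_force": force on a finger pad.
Only numpy, scipy, OpenCV 4.12 (cv2) and the standard library are available. Lean on these libraries where they do the work, as an engineer would, in place of code of your own. Each camera call takes 0.05 s, during which the arm holds its last target. There are 200 camera calls.

## Working session

There is one attempt and no reset: what is moved stays moved. The work goes in short steps, Python scripts to look and compute and a tool call to move; the robot and the scene stay as the last step left them, time stands still between calls to the robot, and variables do not carry over. Pictures are saved under pics/ and viewed, at most 10 in all, crops included, and the job is handed in when it is done.

Besides the shell and the picture viewer there is one more tool, called as name(argument=value, ...) on one line, values as JSON. step_arm: Moves the arm, as the interface text tells. Its arguments: {"type":"object","properties":{"targets":{"type":"string"},"claw":{"type":"number"}},"required":["targets"]}

```bash
mkdir -p pics; cat > h.py <<'E'
import numpy as np, cv2
from station import sense, cams, r
def cap(name):
    s=sense(); c=cams.capture(name); f=c["frame"].shape[0]/2/np.tan(np.radians(c["vertical_fov"])/2)
    if name=="wrist":
        T=np.array(c["tool_from_camera"]); R=np.array(s["ee_rot"]); 
        eye=np.array(s["tcp_pos"])+R@T[:3,3]; rot=R@T[:3,:3]
    else: eye=np.array(c["eye"]); rot=np.array(c["rotation"])
    return dict(img=c["frame"],f=f,cx=c["cx"],cy=c["cy"],eye=eye,rot=rot)
def ray(c,u,v): return c["rot"]@np.array([(u-c["cx"])/c["f"],(v-c["cy"])/c["f"],1])
def onz(c,u,v,z):
    d=ray(c,u,v); return c["eye"]+d*(z-c["eye"][2])/d[2]
def proj(c,p):
    q=c["rot"].T@(np.array(p)-c["eye"]); return q[:2]/q[2]*c["f"]+[c["cx"],c["cy"]]
def tri(c1,a,c2,b):
    d1=ray(c1,*a);d2=ray(c2,*b); A=np.c_[d1,-d2]; t=np.linalg.lstsq(A,c2["eye"]-c1["eye"],rcond=None)[0]
    p,q=c1["eye"]+d1*t[0],c2["eye"]+d2*t[1]; return (p+q)/2,np.linalg.norm(p-q)
E
python3 - <<'E'
from h import *
import pickle
C={n:cap(n) for n in("scene","side","wrist")}
pickle.dump(C,open("c0.pkl","wb"))
for n in C:
    cv2.imwrite(f"pics/{n}0.png",cv2.resize(C[n]["img"],(800,600))); print(n,C[n]["eye"],C[n]["rot"][:,2],C[n]["f"])
print(sense())
E
```

```text
scene [-0.20358344 -0.49162563  0.65322568] [ 0.71371214  0.47659398 -0.51329637] 374.56525536122916
side [ 0.5334015  -0.9143422   0.54030778] [ 0.00524344  0.89931316 -0.43727376] 418.9825667329761
wrist [ 0.1258173  -0.61629603  0.38429072] [ 0.26800157  0.09267985 -0.95895026] 270.0425897266522
{'time_s': 0.15, 'joints': array([-5.65171013e+01,  2.20809918e+01,  3.98282778e-01, -1.73225511e-02,
       -6.84115301e+01, -1.48162387e+01]), 'joint_velocities': array([-0.00171979, -0.17608639,  0.16638134,  0.12818378,  0.08492495,
        0.09348883]), 'effort': array([-3.55596840e-04, -3.91052520e+01,  1.87587243e+01,  4.22243133e+00,
        1.23807826e-02, -1.48582876e-04]), 'tcp_pos': array([ 0.19989361, -0.59170249,  0.22171913]), 'ee_rot': array([[-9.47432301e-01, -3.19955593e-01, -6.72924261e-04],
       [-3.19956266e-01,  9.47431083e-01,  1.52691305e-03],
       [ 1.49004993e-04,  1.66195307e-03, -9.99998608e-01]]), 'wrist_force': array([-0.52826695, -0.4737658 , -1.27711282]), 'moment': array([-0.01911253,  0.0094662 , -0.01278265]), 'gripper_force': 0.0, 'gripper_width': 1.0011428158195848}
```

View pics/scene0.png

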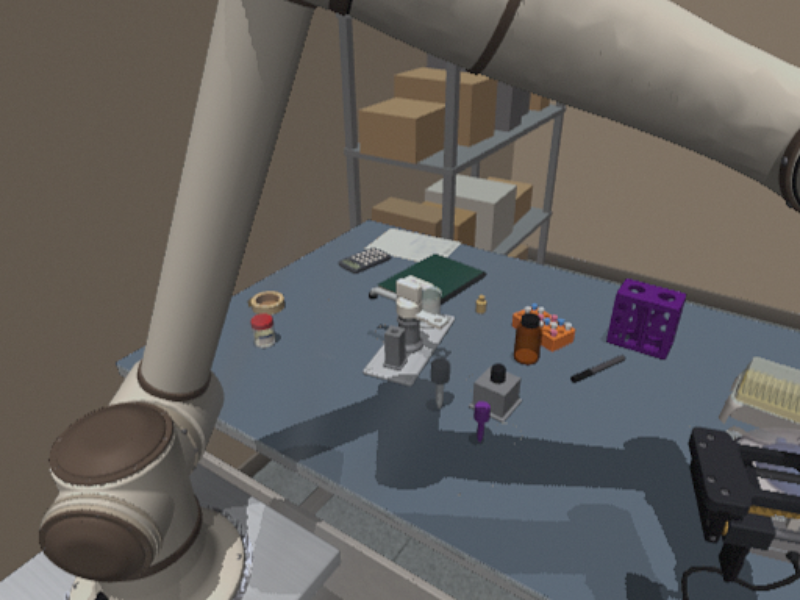

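View pics/side0.png

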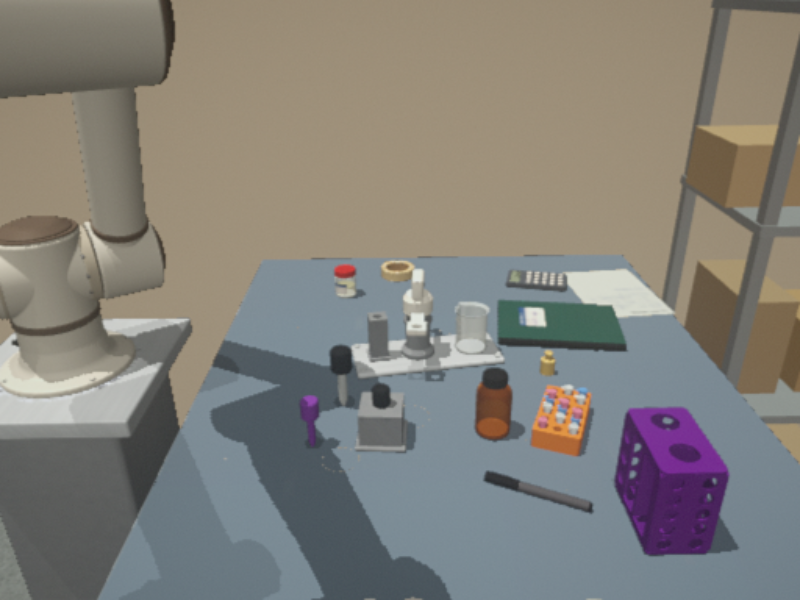

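The scene view shows the stand at about (410,330), the holder with its pin at (497,390), and decoy pins at (440,380) and (482,420). The side view shows the post at (378,335), the pillar at (418,345), the beaker at (472,328) and the holder at (382,420). I'll zoom in on both views.

```bash
python3 - <<'E'
from h import *
import pickle
C=pickle.load(open("c0.pkl","rb"))
a=C["scene"]["img"][165:280,225:345]; b=C["side"]["img"][160:290,200:330]
cv2.imwrite("pics/crop0.png",np.hstack([cv2.resize(a,(400,383)),cv2.resize(b,(400,383)) if 0 else cv2.resize(b,(383,383))]))
sc,si=C["scene"],C["side"]
k=.64
# quick triangulations (800x600 -> 512x384)
for n,a,b in [("pin knob",(498,373),(381,396)),("post top",(396,331),(377,317)),("grip",(410,285),(418,280)),("bottle cap",(530,320),(494,376)),("jar lid",(262,320),(345,270))]:
    p,e=tri(sc,np.array(a)*k,si,np.array(b)*k); print(n,p.round(3),round(e,4))
E
```

```text
pin knob [ 0.508 -0.205  0.064] 0.0006
post top [ 0.499 -0.013  0.081] 0.0009
grip [ 0.563 -0.001  0.138] 0.0029
bottle cap [ 0.654 -0.196  0.085] 0.0015
jar lid [0.43  0.249 0.05 ] 0.0007
```

View pics/crop0.png

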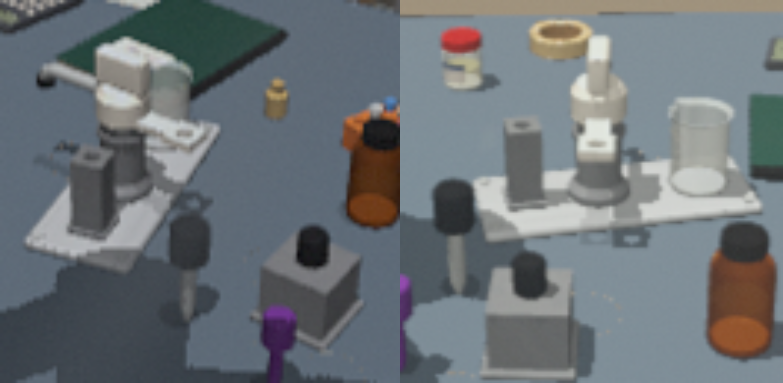

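step_arm(targets="-2.95 2.45 -0.2 0;-2.95 2.45 -0.2 0;-2.95 2.45 -0.2 0;-2.95 2.45 -0.2 0;-2.95 2.45 -0.2 0;-2.95 2.45 -0.2 0;-2.95 2.45 -0.2 0;-2.95 2.45 -0.2 0;-2.95 2.45 -0.2 0;-2.95 2.45 -0.2 0;-2.95 2.45 -0.2 0;-2.95 2.45 -0.2 0")

```text
time_s: 1.15
tcp_pos: [0.4417, -0.1984, 0.2467]
ee_rot: [[-0.947, -0.32, 0.0], [-0.32, 0.947, 0.0], [-0.0, 0.0, -1.0]]
wrist_force: [1.6, -0.4, -0.3]
gripper_width: 1.002
gripper_force: 0.0
```

step_arm(targets="-2.95 2.45 -0.2 0;-2.95 2.45 -0.2 0;-2.95 2.45 -0.2 0;-2.95 2.45 -0.2 0;-2.95 2.45 -0.2 0;-2.95 2.45 -0.2 0;0 0 0 -7;0 0 0 -7;0 0 0 -7;0 0 0 -7;0 0 0 -7;0 0 0 -7")

```text
time_s: 2.15
tcp_pos: [0.5617, -0.0042, 0.2581]
ee_rot: [[-0.485, -0.875, -0.001], [-0.875, 0.485, -0.0], [0.001, 0.001, -1.0]]
wrist_force: [-0.6, 0.2, -1.2]
gripper_width: 1.002
gripper_force: 0.0
```

step_arm(targets="0 0 0 -7;0 0 0 -7;0 0 0 -7;0 0 0 -7;0 0 0 -7;0 0 0 -4;0 0 0 0;0 0 0 0")

```text
time_s: 2.82
tcp_pos: [0.5618, -0.0043, 0.2583]
ee_rot: [[0.166, -0.986, -0.001], [-0.986, -0.166, -0.0], [-0.0, 0.001, -1.0]]
wrist_force: [-0.7, 0.8, 1.3]
gripper_width: 0.996
gripper_force: 0.0
```

```bash
python3 - <<'E'
from h import *
import pickle
C=pickle.load(open("c0.pkl","rb"))
p,e=tri(C["scene"],(279.9,204.3),C["side"],(266.9,208.5));print("lug",p,e)
w=cap("wrist"); pickle.dump(w,open("w1.pkl","wb")); cv2.imwrite("pics/w1.png",cv2.resize(w["img"],(800,600)))
s=sense();print(s["tcp_pos"],s["ee_rot"],s["joints"],s["time_s"])
E
```

```text
lug [ 0.55913662 -0.06061085  0.08968787] 0.0005720820454096075
[ 0.56185004 -0.00434946  0.25833015] [[ 1.66069263e-01 -9.86113980e-01 -4.67411651e-04]
 [-9.86114089e-01 -1.66069271e-01 -2.28098437e-05]
 [-5.51296062e-05  4.64709228e-04 -9.99999891e-01]] [ 1.60764849e+01  1.45431556e+01 -5.21512189e+00 -6.54461860e-03
 -7.02678179e+01 -6.51491732e+00] 2.8667
```

View pics/w1.png

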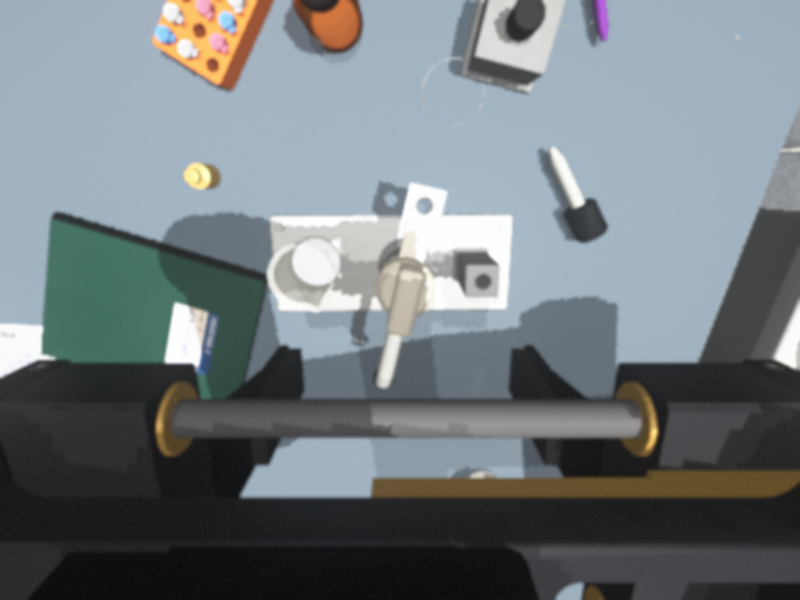

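The wrist view shows the grip bar around (405,300), the lug hole at (425,206), the post hole at (483,281) and the spout end at (384,383). Next I'll convert these to world positions.

```bash
python3 - <<'E'
from h import *
import pickle
w=pickle.load(open("w1.pkl","rb")); k=.64
P=lambda u,v,z:onz(w,u*k,v*k,z)[:2]
post=P(483,281,.082); lug=P(425,206,.092); pin=P(527,20,.078); 
print("post",post,"lug",lug,"knob top",pin)
print("bar",P(400,330,.147),P(410,268,.147),"spoutend",P(384,383,.1))
# foot plate corners (top z=.010)
c=[P(*q,.010) for q in [(271,217),(512,216),(508,308),(279,311)]]
for q in c: print("plate",q)
print([np.linalg.norm(c[i]-c[i-3]) for i in range(4)])
a=(c[0]+c[3])/2-(c[1]+c[2])/2; print("plate yaw",np.degrees(np.arctan2(a[1],a[0])))
# axis: dist 64 from post & lug
m=(post+lug)/2;d=lug-post;L=np.linalg.norm(d);n=np.array([-d[1],d[0]])/L
for s in(1,-1):
    ax=m+s*n*np.sqrt(.064**2-L*L/4);print("axis",ax,"stand yaw",np.degrees(np.arctan2(*(ax-post)[::-1])),"head yaw",np.degrees(np.arctan2(*(ax-lug)[::-1])))
cv2.imwrite("pics/w1b.png",cv2.resize(w["img"][110:260,160:340],(720,600),interpolation=cv2.INTER_CUBIC))
E
```

```text
post [ 0.49738883 -0.00878757] lug [ 0.5560851  -0.06110472] knob top [ 0.50707905 -0.199089  ]
bar [0.56122948 0.02102406] [ 0.56179147 -0.02322168] spoutend [0.56451862 0.0876243 ]
plate [ 0.69532887 -0.0215406 ]
plate [ 0.46749869 -0.06083701]
plate [0.44963616 0.02999689]
plate [0.68000632 0.07197362]
[np.float64(0.2311942921675975), np.float64(0.09257357886702175), np.float64(0.23416331221702763), np.float64(0.09476122719228366)]
plate yaw 10.058208900777258
axis [0.56033959 0.00275372] stand yaw 10.389128595196496 head yaw 86.18836496032422
axis [ 0.49313433 -0.072646  ] stand yaw -93.81163503967589 head yaw -169.61087140480353
```

View pics/w1b.png

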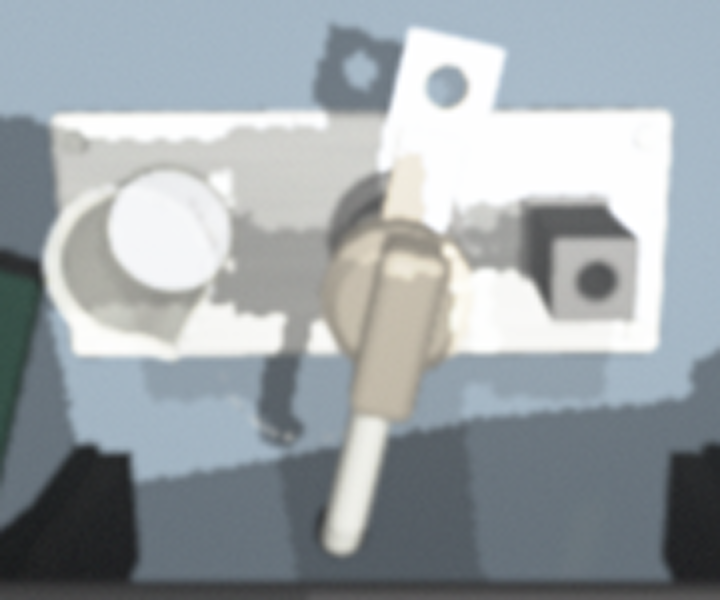

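The refined crop gives an axis at (0.560,0.003), stand yaw 10.2° and head yaw about 86°. The lug hole sits at crop (447,87) and the post hole at (597,281). Next I'll align with the bar, descend and grip.

step_arm(targets="0 0 0 7;0 0 0 7;-0.7 0.2 1.5 0;0 0 2 0;0 0 2 0;0 0 2 0;0 0 2 0;0 0 2 0;0 0 1.5 0;0 0 0.8 0;0 0 0 0;0 0 0 0", claw=8.7)

```text
time_s: 3.87
tcp_pos: [0.5609, 0.0028, 0.1208]
ee_rot: [[-0.076, -0.997, 0.0], [-0.997, 0.076, -0.0], [0.0, -0.0, -1.0]]
wrist_force: [-0.3, -0.3, 0.1]
gripper_width: 0.998
gripper_force: 0.0
```

step_arm(targets="0 0 0 0;0 0 0 0;0 0 0 0;0 0 0 0;0 0 0 0;0 0 0 0;0 0 0 0;0 0 0 0", claw=0)

```text
time_s: 4.53
tcp_pos: [0.5605, 0.0028, 0.1206]
ee_rot: [[-0.076, -0.997, -0.0], [-0.997, 0.076, 0.0], [-0.0, 0.0, -1.0]]
wrist_force: [-0.4, 0.2, 0.4]
gripper_width: 0.476
gripper_force: 0.0
```

```bash
python3 - <<'E'
from h import *
s=sense();R=s["ee_rot"];print(s["tcp_pos"],"xyaw",np.degrees(np.arctan2(R[1,0],R[0,0])),s["joints"][5],s["gripper_width"]*87,s["gripper_force"],s["wrist_force"],s["moment"])
w=cap("wrist");cv2.imwrite("pics/w2.png",w["img"])
s=cap("side");cv2.imwrite("pics/s2.png",cv2.resize(s["img"][140:260,190:350],(800,600)))
E
```

```text
[0.56049492 0.00278308 0.12056606] xyaw -94.33563693930186 -21.18441420494001 41.39707454580274 0.0 [-0.35030705  0.22866829  0.3702644 ] [ 0.03367157  0.05436082 -0.01723547]
```

step_arm(targets="0 0 0 0;0 0 0 0;0 0 0 0;0 0 0 0;0 0 0 0;0 0 0 0;0 0 0 0;0 0 0 0")

```text
time_s: 5.3
tcp_pos: [0.5612, 0.0028, 0.1206]
ee_rot: [[-0.075, -0.997, 0.001], [-0.997, 0.075, 0.0], [-0.0, -0.001, -1.0]]
wrist_force: [4.7, -2.4, -2.3]
gripper_width: 0.204
gripper_force: 30.0
```

```bash
python3 - <<'E'
from h import *
s=sense();R=s["ee_rot"];print(s["tcp_pos"],"xyaw",np.degrees(np.arctan2(R[1,0],R[0,0])),s["joints"][5],s["gripper_width"]*87,s["gripper_force"],s["wrist_force"],s["moment"])
E
```

```text
[0.56120102 0.00275122 0.12063502] xyaw -94.32894653921883 -21.18320515887456 17.718265712010655 29.956975041422993 [ 4.72876479 -2.36683339 -2.31012556] [-0.60503608 -1.30057267  0.05902912]
```

step_arm(targets="0 -0.08 0 0;0 0 0 4;0 0 0 4;0 0 0.01 4;0 0 0 4;0 0 0.01 4;0 0 0 4;0 0 0.01 4;0 0 0 4;0 0 0.01 4;0 0 0 4;0 0 0 0")

```text
time_s: 6.3
tcp_pos: [0.5618, 0.0027, 0.1203]
ee_rot: [[-0.699, -0.715, 0.001], [-0.715, 0.699, -0.0], [-0.001, -0.001, -1.0]]
wrist_force: [4.8, -1.9, -1.9]
gripper_width: 0.202
gripper_force: 30.0
```

step_arm(targets="0 0 0 4;0 0 0.01 4;0 0 0 4;0 0 0.01 4;0 0 0 4;0 0 0.01 4;0 0 0 4;0 0 0.01 4;0 0 0 4;0 0 0 4;0 0 0 3;0 0 0 0")

```text
time_s: 7.3
tcp_pos: [0.5621, 0.0023, 0.1199]
ee_rot: [[-0.999, -0.048, 0.002], [-0.048, 0.999, -0.001], [-0.001, -0.001, -1.0]]
wrist_force: [5.6, -3.9, -3.9]
gripper_width: 0.205
gripper_force: 30.0
```

```bash
python3 - <<'E'
from h import *
s=sense();R=s["ee_rot"];print(s["tcp_pos"],"xyaw",np.degrees(np.arctan2(R[1,0],R[0,0])),s["joints"][5],s["gripper_width"]*87,s["gripper_force"],s["wrist_force"],s["moment"])
E
```

```text
[0.56205487 0.00228565 0.11989708] xyaw -177.27268183792287 -104.1075584131974 17.818498395401456 29.989071094896644 [ 5.62379185 -3.86203803 -3.90348824] [-1.13425394 -1.66217889  0.23966134]
```

step_arm(targets="0 0 0 1.5;0 0 0 0;0 0 0 0")

```text
time_s: 7.55
tcp_pos: [0.562, 0.0023, 0.1199]
ee_rot: [[-1.0, -0.023, 0.001], [-0.023, 1.0, -0.001], [-0.001, -0.001, -1.0]]
wrist_force: [6.3, -4.2, -3.9]
gripper_width: 0.205
gripper_force: 30.0
```

step_arm(targets="0 0 0 0;0 0 0 0;0 0 0 0;0 0 0 0;0 0 0 0;0 0 -2 0;0 0 -3 0;0 0 -3 0;0 0 -3 0;0 0 0 0;0 0 0 0", claw=4.5)

```text
time_s: 8.47
tcp_pos: [0.5618, 0.0032, 0.2318]
ee_rot: [[-1.0, -0.021, 0.004], [-0.021, 1.0, 0.002], [-0.004, 0.001, -1.0]]
wrist_force: [0.6, -0.7, -1.5]
gripper_width: 0.519
gripper_force: 0.0
```

```bash
python3 - <<'E'
from h import *
import pickle
s=sense();R=s["ee_rot"];print(s["tcp_pos"],"xyaw",np.degrees(np.arctan2(R[1,0],R[0,0])),s["gripper_width"]*87)
w=cap("wrist");pickle.dump(w,open("w3.pkl","wb"));cv2.imwrite("pics/w3.png",cv2.resize(w["img"],(800,600)))
print(proj(w,[.4974,-.0088,.092])/.64)
E
```

```text
[0.5618375  0.00316923 0.23176877] xyaw -178.81369154959484 45.19006225646172
[389.36224256 195.20836649]
```

View pics/w3.png

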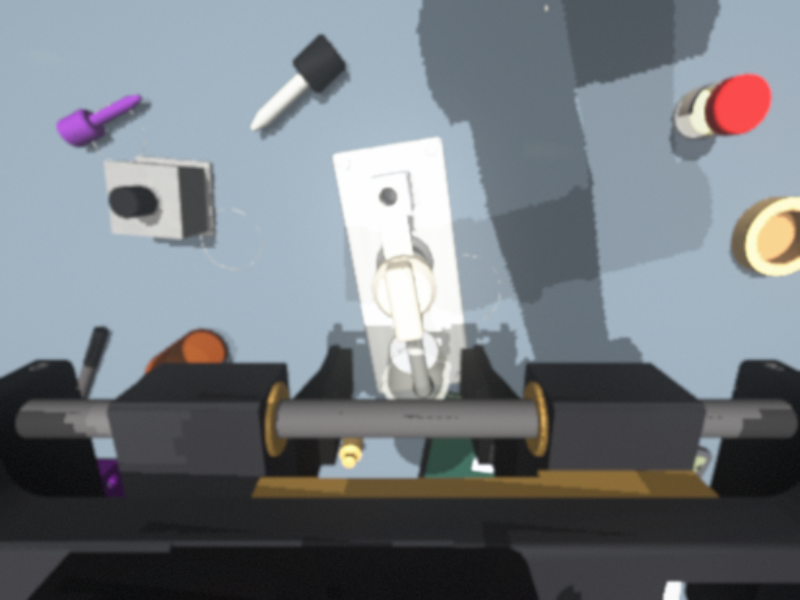

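The spout now points over the beaker. The lug hole is at (388,196) and looks dark, so the post hole sits below it. A zoomed crop will show how well they line up.

```bash
python3 - <<'E'
from h import *
import pickle
w=pickle.load(open("w3.pkl","rb"))
cv2.imwrite("pics/w3b.png",cv2.resize(w["img"][100:200,200:310],(660,600),interpolation=cv2.INTER_CUBIC))
g=cv2.cvtColor(w["img"],cv2.COLOR_BGR2GRAY)[117:135,238:260];print(g)
print(proj(w,[.4974,-.0088,.092]),proj(w,[.4974,-.0088,.082]))
x,y=250,127
E
```

```text
[[254 254 254 254 254 254 254 254 254 254 254 254 254 254 254 254 254 254
  254 254 254 252]
 [254 254 254 254 254 254 254 254 254 254 254 254 254 254 254 254 254 254
  254 254 254 254]
 [254 254 254 254 254 254 253 248 241 236 234 237 243 250 254 254 254 254
  254 254 254 254]
 [254 254 254 254 254 252 238 210 184 169 168 176 194 227 248 254 254 254
  254 254 254 254]
 [254 254 254 254 254 243 200 153 131 128 129 134 149 181 224 247 254 254
  254 254 254 254]
 [254 254 254 254 250 223 164 126 120 124 127 131 140 154 184 226 250 254
  254 254 254 254]
 [254 254 254 253 238 187 138 115 118 125 128 133 144 152 161 197 242 253
  254 254 254 254]
 [254 254 254 250 220 160 125 110 118 124 128 133 145 152 155 180 231 253
  254 254 254 254]
 [254 254 254 248 205 146 121 111 116 123 127 133 145 152 154 172 226 252
  254 254 254 254]
 [254 254 254 249 207 149 123 112 111 119 126 134 144 151 154 171 224 252
  254 254 254 254]
 [254 254 254 251 222 163 135 121 113 115 122 130 138 145 150 174 228 252
  254 254 254 254]
 [254 254 254 253 236 190 158 139 121 116 115 121 127 132 148 188 239 254
  254 254 254 254]
 [254 254 254 254 249 227 195 169 144 125 119 118 121 129 160 221 250 254
  254 254 254 254]
 [254 254 254 254 254 248 232 205 174 149 137 136 142 161 204 244 254 254
  254 254 254 254]
 [254 254 254 254 254 254 250 237 217 192 183 184 198 223 243 254 254 254
  254 254 254 254]
 [254 254 254 254 254 254 254 253 247 241 239 241 245 251 254 255 254 254
  254 254 254 254]
 [254 254 254 254 254 254 254 254 254 254 254 254 255 254 254 254 254 254
  254 254 254 254]
 [254 254 254 254 254 254 254 254 254 254 254 254 254 254 254 254 254 254
  254 254 254 254]]
[249.19183524 124.93335455] [249.51061686 124.50163261]
```

View pics/w3b.png

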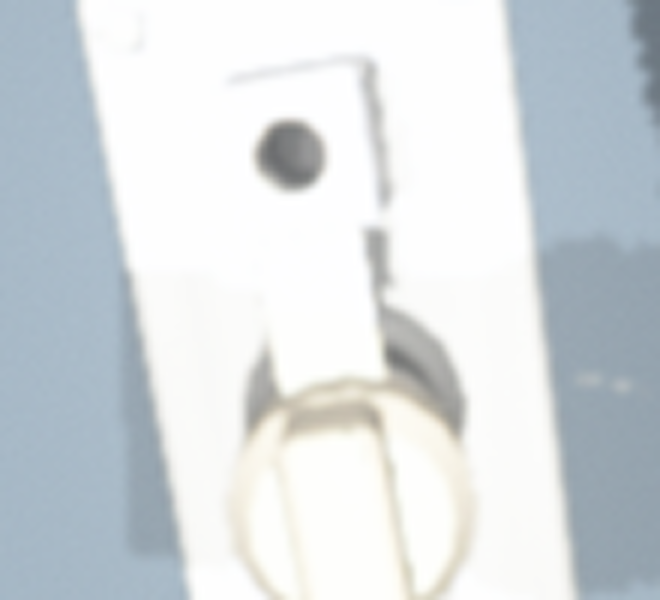

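The crop shows the lug hole at (290,154), dark right through, so it is close to aligned. To measure the angle, I'll compare the hole with the plate's centre line in this same image.

```bash
cat > chk.py <<'E'
from h import *
def line(w,pts,z):  # image line approx endpoints -> subpixel by strongest horizontal gradient per row
    g=cv2.GaussianBlur(cv2.cvtColor(w["img"],cv2.COLOR_BGR2GRAY).astype(np.float32),(0,0),.7)
    (x0,y0),(x1,y1)=pts; P=[]
    for v in range(int(min(y0,y1)),int(max(y0,y1))):
        x=x0+(x1-x0)*(v-y0)/(y1-y0); u=np.arange(int(x)-4,int(x)+6)
        d=abs(g[v,u+1]-g[v,u-1]); 
        if d.max()<15: continue
        P.append(onz(w,(u*d**3).sum()/(d**3).sum(),v,z)[:2])
    P=np.array(P); vx,vy,x,y=cv2.fitLine(P.astype(np.float32),cv2.DIST_HUBER,0,1e-6,1e-6).ravel()
    d=np.array([vx,vy])*np.sign(vx); o=np.array([x,y]); n=np.array([-d[1],d[0]])
    print(len(P),"yaw",np.degrees(np.arctan2(d[1],d[0])).round(2),"resid mm",(1e3*np.std((P-o)@n)).round(2)); return o,d
E
python3 - <<'E'
from chk import *
import pickle
w=pickle.load(open("w3.pkl","rb"))
q=lambda x,y:(200+x/6,100+y/6)
A=line(w,[q(85,20),q(150,360)],.01);B=line(w,[q(505,20),q(535,220)],.01)
print("bar");line(w,[q(287,460),q(303,590)],.147);line(w,[q(388,460),q(408,590)],.147)
print("lug/post right");line(w,[q(368,70),q(382,200)],.092);line(w,[q(372,80),q(388,200)],.082)
d=A[1]+B[1];d/=np.linalg.norm(d);n=np.array([-d[1],d[0]])
print("width",(B[0]-A[0])@n)
g=255-cv2.cvtColor(w["img"],cv2.COLOR_BGR2GRAY)[115:136,238:258].astype(float); 
m=(g>60).astype(np.uint8); M=cv2.moments(m,True); u,v=238+M["m10"]/M["m00"],115+M["m01"]/M["m00"]
p=onz(w,u,v,.092)[:2]; print("hole px",u,v,p,"offset from plate midline mm",1e3*((p-(A[0]+B[0])/2)@n), "midline-axis off",1e3*((np.array([.562,.0024])-(A[0]+B[0])/2)@n))
E
```

```text
57 yaw 10.26 resid mm 0.16
33 yaw 10.23 resid mm 0.09
barTraceback (most recent call last):
  File "<stdin>", line 6, in <module>
  File "chk.py", line 10, in line
    P=np.array(P); vx,vy,x,y=cv2.fitLine(P.astype(np.float32),cv2.DIST_HUBER,0,1e-6,1e-6).ravel()
                             ~~~~~~~~~~~^^^^^^^^^^^^^^^^^^^^^^^^^^^^^^^^^^^^^^^^^^^^^^^^^
cv2.error: OpenCV(4.12.0) /io/opencv/modules/imgproc/src/linefit.cpp:618: error: (-215:Assertion failed) npoints2 >= 0 || npoints3 >= 0 in function 'fitLine'
```

```bash
sed -i 's/d.max()<15/d.max()<TH/; s/^def line/TH=15\ndef line/' chk.py
python3 - <<'E'
import chk
from chk import *
import pickle
w=pickle.load(open("w3.pkl","rb"))
q=lambda x,y:(200+x/6,100+y/6)
A=line(w,[q(85,20),q(150,360)],.01);B=line(w,[q(505,20),q(535,220)],.01)
chk.TH=3
for n,pp,z in [("barL",[q(287,460),q(303,590)],.147),("barR",[q(388,460),q(408,590)],.147),("lugR",[q(366,75),q(378,200)],.092),("armL",[q(268,300),q(276,385)],.09),("armR",[q(366,235),q(383,370)],.092)]:
    try: print(n);line(w,pp,z)
    except Exception: print("x")
d=A[1]+B[1];d/=np.linalg.norm(d);n=np.array([-d[1],d[0]])
print("width",(B[0]-A[0])@n)
g=255-cv2.cvtColor(w["img"],cv2.COLOR_BGR2GRAY)[115:136,238:258].astype(float); 
m=(g>60).astype(np.uint8); M=cv2.moments(m,True); u,v=238+M["m10"]/M["m00"],115+M["m01"]/M["m00"]
p=onz(w,u,v,.092)[:2]; print("hole px",u,v,p,"offset from plate midline mm",1e3*((p-(A[0]+B[0])/2)@n), "midline-axis off",1e3*((np.array([.562,.0024])-(A[0]+B[0])/2)@n))
E
```

```text
57 yaw 10.26 resid mm 0.16
33 yaw 10.23 resid mm 0.09
barL
22 yaw 8.69 resid mm 0.51
barR
22 yaw 11.69 resid mm 0.4
lugR
21 yaw 8.97 resid mm 0.13
armL
12 yaw -0.62 resid mm 0.31
armR
22 yaw 4.85 resid mm 0.3
width 0.09465444
hole px 248.01941747572815 125.33980582524272 [ 0.49785571 -0.01007038] offset from plate midline mm -1.4220061276759048 midline-axis off -0.5575334741263253
```

Stand yaw is 10.25°, and the lug is about 1° short. I'll re-grip at its present angle and go about 1° further.

step_arm(targets="0 0 0 -4.5;0 0 0 -4.5;0 0 2 0;0 0 3 0;0 0 3 0;0 0 2 0;0 0 1.2 0;0 0 0 0;0 0 0 0")

```text
time_s: 9.27
tcp_pos: [0.5602, 0.0025, 0.1162]
ee_rot: [[-0.984, -0.177, -0.004], [-0.177, 0.984, -0.001], [0.004, -0.0, -1.0]]
wrist_force: [0.1, -0.2, 1.1]
gripper_width: 0.52
gripper_force: 0.0
```

step_arm(targets="0 0 0 0;0 0 0 0;0 0 0 0;0 0 0 0;0 0 0 0;0 0 0 0;0 0 0 0;0 0 0 0", claw=0)

```text
time_s: 9.93
tcp_pos: [0.5616, 0.0022, 0.1184]
ee_rot: [[-0.984, -0.177, 0.001], [-0.177, 0.984, -0.001], [-0.001, -0.001, -1.0]]
wrist_force: [0.4, -3.5, 3.5]
gripper_width: 0.204
gripper_force: 30.0
```

```bash
python3 - <<'E'
from h import *
s=sense();R=s["ee_rot"];print(s["tcp_pos"],"xyaw",np.degrees(np.arctan2(R[1,0],R[0,0])),s["gripper_width"]*87,s["gripper_force"],s["wrist_force"],s["moment"])
E
```

```text
[0.56156507 0.00218821 0.1183795 ] xyaw -169.82761021429516 17.77817481052262 29.968235604465008 [ 0.39432232 -3.46631032  3.5142212 ] [-1.04458283 -0.03007716 -0.01432819]
```

step_arm(targets="0 0 0 3;0 0 0 3;0 0 0 2;0 0 0 1;0 0 0 0.8;0 0 0 0;0 0 0 0")

```text
time_s: 10.52
tcp_pos: [0.5616, 0.0023, 0.1183]
ee_rot: [[-1.0, -0.007, 0.001], [-0.007, 1.0, -0.001], [-0.001, -0.001, -1.0]]
wrist_force: [0.7, -4.6, 5.6]
gripper_width: 0.202
gripper_force: 30.0
```

```bash
python3 - <<'E'
from h import *
s=sense();R=s["ee_rot"];print(s["tcp_pos"],"xyaw",np.degrees(np.arctan2(R[1,0],R[0,0])),s["wrist_force"],s["moment"])
E
```

```text
[0.56161422 0.0022908  0.11832299] xyaw -179.57523352466552 [ 0.65320658 -4.64236337  5.59504943] [-1.67433639  0.03064047  0.26912165]
```

step_arm(targets="0 0 0 0;0 0 0 0;0 0 0 0;0 0 0 0;0 0 0 0;0 0 -2 0;0 0 -3 0;0 0 -3 0;0 0 -3 0;0 0 0 0;0 0 0 0;0 0 0 0", claw=4.5)

```text
time_s: 11.52
tcp_pos: [0.5606, 0.0031, 0.2269]
ee_rot: [[-1.0, -0.006, -0.002], [-0.006, 1.0, 0.001], [0.002, 0.001, -1.0]]
wrist_force: [0.5, 0.0, -1.3]
gripper_width: 0.513
gripper_force: 0.0
```

```bash
python3 - <<'E'
import chk
from chk import *
import pickle
w=cap("wrist");pickle.dump(w,open("w4.pkl","wb"));s=sense();R=s["ee_rot"];print(s["tcp_pos"],np.degrees(np.arctan2(R[1,0],R[0,0])))
w3=pickle.load(open("w3.pkl","rb"));q=lambda x,y:(200+x/6,100+y/6)
def tr(a,z): return proj(w,onz(w3,*a,z))
A=line(w,[tr(q(85,20),.01),tr(q(150,360),.01)],.01);B=line(w,[tr(q(505,20),.01),tr(q(535,220),.01)],.01)
d=A[1]+B[1];d/=np.linalg.norm(d);n=np.array([-d[1],d[0]]);print("width",(B[0]-A[0])@n)
h=proj(w,[.4979,-.0098,.092]).astype(int);x,y=h-10
g=255-cv2.cvtColor(w["img"],cv2.COLOR_BGR2GRAY)[y:y+20,x:x+20].astype(float)
m=(g>60).astype(np.uint8);print(m)
M=cv2.moments(m,True);u,v=x+M["m10"]/M["m00"],y+M["m01"]/M["m00"];p=onz(w,u,v,.092)[:2]
print("hole",u,v,p,"off midline mm",1e3*((p-(A[0]+B[0])/2)@n),"axis off",1e3*((np.array([.5617,.0025])-(A[0]+B[0])/2)@n))
# pin knob in side + wrist
b=cv2.cvtColor(w["img"],cv2.COLOR_BGR2GRAY)
k=proj(w,[.507,-.202,.078]);print("knob px",k)
cv2.imwrite("pics/w4.png",np.hstack([cv2.resize(w["img"][y-15:y+35,x-15:x+35],(400,400),interpolation=cv2.INTER_CUBIC),cv2.resize(w["img"][int(k[1])-40:int(k[1])+40,int(k[0])-40:int(k[0])+40],(400,400))]))
E
```

```text
[0.56034247 0.00285978 0.22626898] -179.64470737665283
57 yaw 10.28 resid mm 0.15
34 yaw 10.15 resid mm 0.06
width 0.09448545
[[0 0 0 0 0 0 0 0 0 0 0 0 0 0 0 0 0 0 0 0]
 [0 0 0 0 0 0 0 0 0 0 0 0 0 0 0 0 0 0 0 0]
 [0 0 0 0 0 0 0 0 0 0 0 0 0 0 0 0 0 0 0 0]
 [0 0 0 0 0 0 0 0 0 0 0 0 0 0 0 0 0 0 0 0]
 [0 0 0 0 0 0 0 0 0 0 0 0 0 0 0 0 0 0 0 0]
 [0 0 0 0 0 0 0 0 0 1 1 1 1 1 0 0 0 0 0 0]
 [0 0 0 0 0 0 0 0 1 1 1 1 1 1 1 0 0 0 0 0]
 [0 0 0 0 0 0 0 1 1 1 1 1 1 1 1 1 0 0 0 0]
 [0 0 0 0 0 0 1 1 1 1 1 1 1 1 1 1 1 0 0 0]
 [0 0 0 0 0 0 1 1 1 1 1 1 1 1 1 1 1 0 0 0]
 [0 0 0 0 0 0 1 1 1 1 1 1 1 1 1 1 1 0 0 0]
 [0 0 0 0 0 0 1 1 1 1 1 1 1 1 1 1 1 0 0 0]
 [0 0 0 0 0 0 1 1 1 1 1 1 1 1 1 1 1 0 0 0]
 [0 0 0 0 0 0 0 1 1 1 1 1 1 1 1 1 1 0 0 0]
 [0 0 0 0 0 0 0 1 1 1 1 1 1 1 1 1 1 0 0 0]
 [0 0 0 0 0 0 0 0 1 1 1 1 1 1 1 1 0 0 0 0]
 [0 0 0 0 0 0 0 0 0 0 1 1 1 1 0 0 0 0 0 0]
 [0 0 0 0 0 0 0 0 0 0 0 0 0 0 0 0 0 0 0 0]
 [0 0 0 0 0 0 0 0 0 0 0 0 0 0 0 0 0 0 0 0]
 [0 0 0 0 0 0 0 0 0 0 0 0 0 0 0 0 0 0 0 0]]
hole 248.14814814814815 127.5 [ 0.49768726 -0.00906374] off midline mm -0.4592166315487145 axis off -0.43109566439828556
knob px [ 78.09939207 134.21672263]
```

View pics/w4.png

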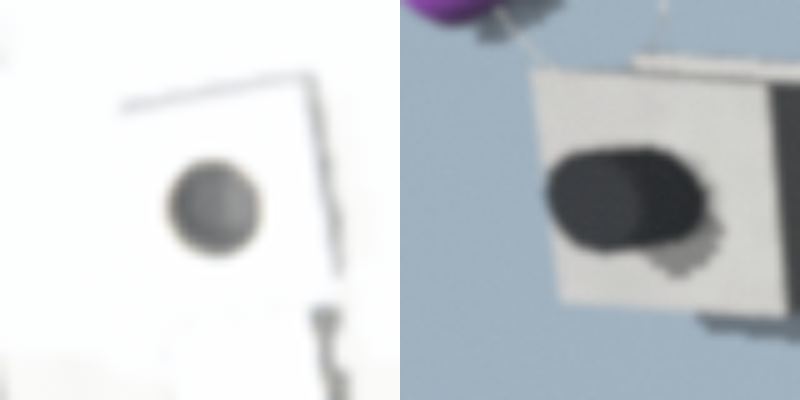

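The lug hole at (212,205) now lies on the centre line, with an offset under 0.5 mm. The pin's knob top is at about (595,200) in the crop. Next I'll move above the pin.

step_arm(targets="0.7 -2.5 0 0;0.7 -2.6 0 0;0.7 -2.6 0 0;0.7 -2.6 0 0;0.7 -2.6 0 0;0.6 -2.6 0 0;0.6 -2.6 0 0;0.6 -2.4 0 0;0 0 0 0;0 0 0 0;0 0 0 0")

```text
time_s: 12.48
tcp_pos: [0.5092, -0.2023, 0.2265]
ee_rot: [[-1.0, -0.006, -0.002], [-0.006, 1.0, 0.001], [0.002, 0.001, -1.0]]
wrist_force: [0.0, -0.1, 0.1]
gripper_width: 0.523
gripper_force: 0.0
```

```bash
python3 - <<'E'
from h import *
import pickle
w4=pickle.load(open("w4.pkl","rb"));print("w4 est",onz(w4,77,134,.078))
w=cap("wrist");s=sense();R=s["ee_rot"];print(s["tcp_pos"],np.degrees(np.arctan2(R[1,0],R[0,0])))
k=proj(w,[.507,-.202,.070]);print(k)
g=cv2.cvtColor(w["img"],cv2.COLOR_BGR2GRAY);x,y=int(k[0])-35,int(k[1])-35
m=(g[y:y+70,x:x+70]<75).astype(np.uint8)
for c in cv2.findContours(m,cv2.RETR_EXTERNAL,cv2.CHAIN_APPROX_NONE)[0]:
    if cv2.contourArea(c)>100: print(cv2.boundingRect(c)+np.array([x,y,0,0]),cv2.contourArea(c),cv2.minAreaRect(c))
cv2.imwrite("pics/w5.png",np.hstack([cv2.resize(w["img"],(512,384)),cv2.resize(w["img"][y:y+70,x:x+70],(288,384),interpolation=cv2.INTER_CUBIC)]) if 0 else cv2.resize(w["img"][y-30:y+100,x-40:x+110],(690,598),interpolation=cv2.INTER_CUBIC)); print(x-40,y-30)
pickle.dump(w,open("w5.pkl","wb"))
E
```

```text
w4 est [ 0.50676721 -0.2031985   0.078     ]
[ 0.50948119 -0.20192376  0.22685724] -179.6016430022827
[259.37320274 178.03610201]
[250 168  17  20] 248.5 ((34.0, 34.5), (19.0, 16.0), 90.0)
184 113
```

View pics/w5.png

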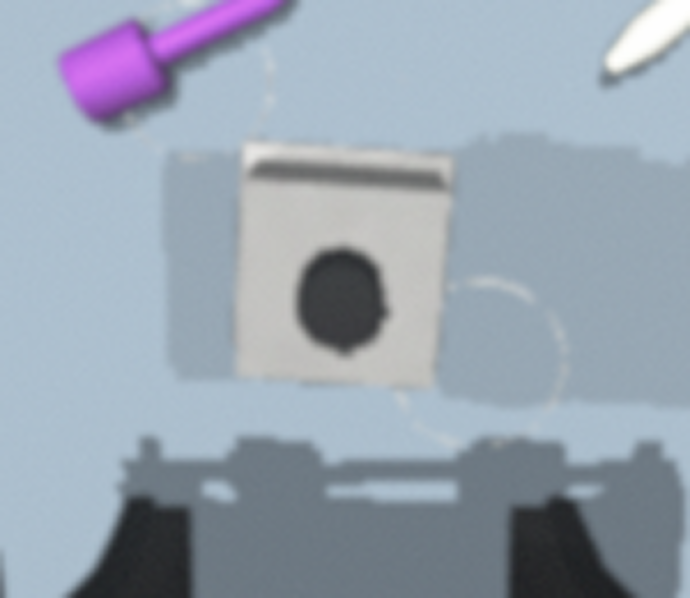

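The knob is at crop (340,298), and the holder's edges are clear of the fingers' closing line. I'll compute the remaining offset.

```bash
python3 - <<'E'
from h import *
import pickle
w=pickle.load(open("w5.pkl","rb"))
for z in(.078,.067):print(onz(w,258,177.8,z))
A=[(243,143),(452,157),(437,385),(233,376)]
print("holder top centre",np.mean([onz(w,184+a/4.6,113+b/4.6,.052) for a,b in A[2:]],0))
sc=[onz(w,184+a/4.6,113+b/4.6,.052)[:2].round(4) for a,b in [(250,180),(447,188),(437,385),(233,376)]];print(sc,np.mean(sc,0))
E
```

```text
[ 0.50482667 -0.20363338  0.078     ]
[ 0.50742421 -0.20368135  0.067     ]
holder top centre [ 0.53500596 -0.20514508  0.052     ]
[array([ 0.4782, -0.2284]), array([ 0.4801, -0.1749]), array([ 0.5362, -0.1762]), array([ 0.5338, -0.2341])] [ 0.507075 -0.2034  ]
```

step_arm(targets="0.25 -0.15 0 0;0 0 2.5 0;0 0 2.5 0;0 0 2.5 0;0 0 2.5 0;0 0 2.5 0;0 0 2 0;0 0 1 0;0 0 0.8 0;0 0 0 0;0 0 0 0")

```text
time_s: 13.45
tcp_pos: [0.5078, -0.204, 0.0654]
ee_rot: [[-1.0, -0.007, 0.001], [-0.007, 1.0, -0.0], [-0.001, -0.0, -1.0]]
wrist_force: [-0.4, -0.6, -0.3]
gripper_width: 0.521
gripper_force: 0.0
```

step_arm(targets="0.05 0 0.7 0;0 0 0 0;0 0 0 0;0 0 0 0")

```text
time_s: 13.78
tcp_pos: [0.5069, -0.2042, 0.0582]
ee_rot: [[-1.0, -0.006, 0.001], [-0.006, 1.0, -0.0], [-0.001, -0.0, -1.0]]
wrist_force: [-0.0, -0.3, 0.0]
gripper_width: 0.521
gripper_force: 0.0
```

step_arm(targets="0 0 0 0;0 0 0 0;0 0 0 0;0 0 0 0;0 0 0 0;0 0 0 0;0 0 0 0", claw=0)

```text
time_s: 14.37
tcp_pos: [0.5067, -0.2041, 0.0579]
ee_rot: [[-1.0, -0.006, 0.0], [-0.006, 1.0, -0.0], [-0.0, -0.0, -1.0]]
wrist_force: [0.7, 0.2, 0.8]
gripper_width: 0.261
gripper_force: 30.0
```

```bash
python3 - <<'E'
from h import *
s=sense();R=s["ee_rot"];print(s["tcp_pos"],"xyaw",np.degrees(np.arctan2(R[1,0],R[0,0])),s["gripper_width"]*87,s["wrist_force"],s["moment"])
E
```

```text
[ 0.50669106 -0.20414826  0.05785906] xyaw -179.63292237287425 22.674599525581687 [0.74859355 0.21376996 0.79881655] [-0.04102048  0.04036741 -0.00772263]
```

step_arm(targets="0 0 -1 0;0 0 -2 0;0 0 -2.5 0;0 0 -2.5 0;0 0 -2 0;0 0 -1 0;0 0 0 0;0 0 0 0")

```text
time_s: 15.03
tcp_pos: [0.5063, -0.2039, 0.1676]
ee_rot: [[-1.0, -0.006, 0.0], [-0.006, 1.0, 0.001], [-0.0, 0.001, -1.0]]
wrist_force: [-0.3, 0.8, -1.0]
gripper_width: 0.264
gripper_force: 30.0
```

step_arm(targets="0.09 1.5 0 0;0.09 2.5 0 0;0.1 2.5 0 0;0.1 2.5 0 0;0.1 2.5 0 0;0.1 2.5 0 0;0.09 2.5 0 0;0.08 2 0 0;0 1 0 0;0 0 0 0;0 0 0 0;0 0 0 0")

```text
time_s: 16.03
tcp_pos: [0.4975, -0.0099, 0.167]
ee_rot: [[-1.0, -0.006, -0.002], [-0.006, 1.0, -0.001], [0.002, -0.001, -1.0]]
wrist_force: [-0.7, -0.1, -0.6]
gripper_width: 0.268
gripper_force: 30.0
```

```bash
python3 - <<'E'
from h import *
import pickle
w=cap("wrist");s=sense();R=s["ee_rot"];print(s["tcp_pos"],R.round(4),s["gripper_width"]*87,s["wrist_force"],s["moment"])
si=cap("side");sc=cap("scene");pickle.dump((w,si,sc),open("w6.pkl","wb"))
def crop(c,p,h,n):
    u,v=proj(c,p).astype(int);print(u-h,v-h);return cv2.resize(c["img"][max(v-h,0):v+h,max(u-h,0):u+h],(n,n),interpolation=cv2.INTER_CUBIC)
P=[.498,-.009,.11]
cv2.imwrite("pics/w6.png",np.hstack([crop(w,P,45,266),crop(si,P,32,266),crop(sc,P,32,266)]))
E
```

```text
[ 0.49758451 -0.01004775  0.16720528] [[-1.0e+00 -5.3e-03 -1.2e-03]
 [-5.3e-03  1.0e+00 -4.0e-04]
 [ 1.3e-03 -4.0e-04 -1.0e+00]] 23.008966448844152 [-0.47540615 -0.59171533  0.11211013] [-0.00828122 -0.02327873  0.00450725]
215 162
208 159
220 170
```

View pics/w6.png

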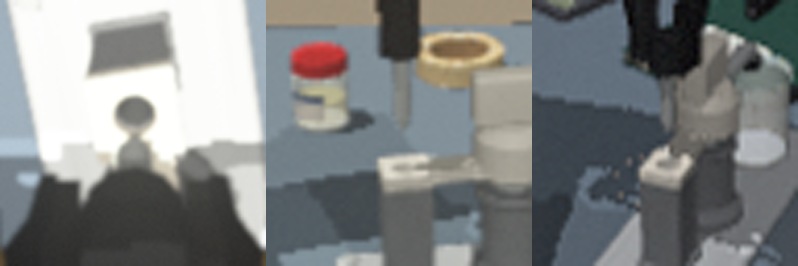

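The wrist crop shows the hole at (135,113) with the pin tip just below it at about (135,137). In the side crop the tip is at (402,125) above the lug. Next I'll compare these numerically.

```bash
python3 - <<'E'
from h import *
import pickle
w,si,sc=pickle.load(open("w6.pkl","rb"))
k=90/266;hole=(215+135*k,162+113*k);tip=(215+134*k,162+137*k)
print("hole",onz(w,*hole,.0915),"tip",onz(w,*tip,.115))
j=64/266
t,e=tri(si,(208+(402-266)*j,159+122*j),sc,(220+(668-532)*j,170+122*j));print("tip tri",t,e)
H=[.498,-.009,.0915]
print("pred hole px side",(proj(si,H)-[208,159])/j+[266,0],"scene",(proj(sc,H)-[220,170])/j+[532,0],"wrist",(proj(w,H)-[215,162])/k)
T=[.4976,-.0100,.115];print("pred tip side",(proj(si,T)-[208,159])/j+[266,0],"scene",(proj(sc,T)-[220,170])/j+[532,0],"wrist",(proj(w,T)-[215,162])/k)
g=cv2.cvtColor(w["img"],cv2.COLOR_BGR2GRAY);print(g[190:216:1,250:272])
E
```

```text
hole [ 0.49722512 -0.00842548  0.0915    ] tip [ 0.49676705 -0.00878455  0.115     ]
tip tri [ 0.49886082 -0.01093534  0.11975092] 0.002444355322461949
pred hole px side [402.79959769 162.74353554] scene [665.67261314 160.1863211 ] wrist [133.15508933 115.33447793]
pred tip side [400.82444427 126.84571426] scene [666.09091252 130.56023156] wrist [129.72971385 139.72216939]
[[255 255 255 255 255 255 255 255 255 255 255 255 255 255 255 255 255 255
  255 255 255 255]
 [255 255 255 255 255 255 255 255 255 255 255 255 255 255 255 255 255 255
  255 255 255 255]
 [255 255 255 255 255 255 255 255 255 255 255 255 255 255 255 255 255 255
  255 255 255 255]
 [255 255 255 255 255 255 255 255 255 253 252 252 254 255 255 255 255 255
  255 255 255 255]
 [255 255 255 255 255 255 251 238 223 208 199 199 217 238 251 255 255 255
  255 255 255 255]
 [255 255 255 255 255 246 217 170 144 135 132 134 144 172 212 244 255 255
  255 255 255 255]
 [255 255 255 255 245 203 149 120 114 118 120 120 121 127 147 195 242 255
  255 255 255 255]
 [255 255 255 252 217 149 113 110 114 120 121 121 121 119 119 144 201 247
[... 994 characters left out ...]
9 156 189 232 247 252 254 255
  255 255 255 255]
 [255 255 255 255 255 255 253 235 188 157 149 151 170 202 224 233 247 254
  255 255 255 255]
 [255 255 255 255 255 251 230 190 160 151 150 149 149 158 178 203 236 254
  255 255 255 255]
 [255 255 255 255 253 228 178 155 148 149 150 148 143 144 154 184 232 254
  255 255 255 255]
 [254 254 254 255 245 196 152 146 147 150 150 149 145 142 143 168 220 249
  254 255 255 255]
 [234 236 243 248 229 173 144 145 149 152 151 150 146 140 135 154 194 228
  245 254 255 255]
 [210 213 225 234 208 157 141 145 148 148 150 147 145 140 133 147 178 204
  232 252 255 255]
 [204 207 220 227 197 148 135 137 140 142 142 139 138 133 129 141 171 198
  225 247 253 254]]
```

step_arm(targets="-0.05 0.05 0.5 0;0 0 0.8 0;0 0 0.8 0;0 0 0.5 0;0 0 0.3 0;0 0 0.3 0;0 0 0 0;0 0 0 0")

```text
time_s: 16.85
tcp_pos: [0.4984, -0.0086, 0.1357]
ee_rot: [[-1.0, -0.007, -0.0], [-0.007, 1.0, -0.0], [0.0, -0.0, -1.0]]
wrist_force: [0.2, 0.1, 0.6]
gripper_width: 0.263
gripper_force: 30.0
```

```bash
python3 - <<'E'
from h import *
s=sense();print(s["tcp_pos"],s["ee_rot"][:,2],s["wrist_force"],s["moment"],s["gripper_width"]*87)
E
```

```text
[ 0.49842224 -0.00863821  0.13567481] [-1.21667285e-04 -1.17214057e-04 -9.99999986e-01] [0.16072753 0.05805261 0.62022107] [ 0.0141197  -0.0332691   0.01327884] 22.86843743408782
```

step_arm(targets="0.03 -0.08 0 0;0 0 0.3 0;0 0 0.3 0;0 0 0.3 0;0 0 0.3 0;0 0 0 0;0 0 0 0")

```text
time_s: 17.43
tcp_pos: [0.4979, -0.0095, 0.1234]
ee_rot: [[-1.0, -0.006, -0.001], [-0.006, 1.0, -0.0], [0.001, -0.0, -1.0]]
wrist_force: [-0.5, 0.1, -0.6]
gripper_width: 0.263
gripper_force: 30.0
```

```bash
python3 - <<'E'
from h import *
s=sense();print(s["tcp_pos"],s["ee_rot"][:,2],s["wrist_force"],s["moment"],s["gripper_width"]*87)
E
```

```text
[ 0.49789019 -0.00951703  0.12343153] [-7.39745344e-04 -2.24009668e-04 -9.99999701e-01] [-0.46435405  0.12993075 -0.62883792] [-0.03445633 -0.04206539 -0.04651175] 22.867292270798163
```

step_arm(targets="0 0 0.4 0;0 0 0.4 0;0 0 0.4 0;0 0 0.4 0;0 0 0.4 0;0 0 0.2 0;0 0 0 0;0 0 0 0;0 0 0 0")

```text
time_s: 18.18
tcp_pos: [0.4982, -0.0095, 0.1019]
ee_rot: [[-1.0, -0.006, 0.0], [-0.006, 1.0, 0.0], [-0.0, 0.0, -1.0]]
wrist_force: [0.1, -1.1, -0.2]
gripper_width: 0.269
gripper_force: 30.0
```

```bash
python3 - <<'E'
from h import *
s=sense();print(s["tcp_pos"],s["ee_rot"][:,2],s["wrist_force"],s["moment"],s["gripper_width"]*87)
E
```

```text
[ 0.49824929 -0.00945804  0.10188289] [ 3.29414194e-04  2.57598647e-05 -9.99999945e-01] [ 0.11737131 -1.10957828 -0.23657414] [ 0.03232318  0.0126536  -0.00350087] 23.39997738202913
```

step_arm(targets="0 0 0.1 0;0 0 0.1 0;0 0 0.1 0;0 0 0.1 0;0 0 0.05 0;0 0 0 0;0 0 0 0")

```text
time_s: 18.77
tcp_pos: [0.4981, -0.0095, 0.0972]
ee_rot: [[-1.0, -0.006, -0.0], [-0.006, 1.0, -0.0], [0.0, -0.0, -1.0]]
wrist_force: [0.6, 0.1, -0.5]
gripper_width: 0.262
gripper_force: 30.0
```

```bash
python3 - <<'E'
from h import *
s=sense();print(s["tcp_pos"],s["ee_rot"][:,2],s["wrist_force"],s["moment"],s["gripper_width"]*87)
E
```

```text
[ 0.49807157 -0.00949571  0.09720324] [-1.11454853e-04 -6.37222821e-05 -9.99999992e-01] [ 0.59778501  0.06433511 -0.45366869] [ 0.02915949 -0.08008608  0.06602288] 22.764486754142364
```

step_arm(targets="0 0 0.06 0;0 0 0.06 0;0 0 0 0;0 0 0 0")

```text
time_s: 19.1
tcp_pos: [0.4982, -0.0095, 0.0962]
ee_rot: [[-1.0, -0.007, 0.0], [-0.007, 1.0, -0.0], [-0.0, -0.0, -1.0]]
wrist_force: [-1.5, -0.2, 1.1]
gripper_width: 0.264
gripper_force: 30.0
```

```bash
python3 - <<'E'
from h import *
s=sense();print(s["tcp_pos"],s["wrist_force"],s["moment"],s["gripper_width"]*87)
E
```

```text
[ 0.49815285 -0.00949155  0.09624594] [-1.49476915 -0.18013299  1.1056955 ] [-0.04991126  0.11735118  0.02500866] 22.953871929033845
```

step_arm(targets="0 0 0.06 0;0 0 0.04 0;0 0 0 0;0 0 0 0")

```text
time_s: 19.43
tcp_pos: [0.4982, -0.0096, 0.0958]
ee_rot: [[-1.0, -0.007, 0.0], [-0.007, 1.0, -0.0], [-0.0, -0.0, -1.0]]
wrist_force: [-2.5, 0.1, 5.4]
gripper_width: 0.265
gripper_force: 30.0
```

step_arm(targets="0 0 0.05 0;0 0 0 0;0 0 0 0")

```text
time_s: 19.68
tcp_pos: [0.4982, -0.0096, 0.0956]
ee_rot: [[-1.0, -0.007, 0.0], [-0.007, 1.0, -0.0], [-0.0, -0.0, -1.0]]
wrist_force: [-2.2, 0.9, 7.9]
gripper_width: 0.262
gripper_force: 30.0
```

step_arm(targets="0 0 -0.05 0;0 0 0 0;0 0 0 0;0 0 0 0;0 0 0 0;0 0 0 0;0 0 -1 0;0 0 -2 0;0 0 -3 0;0 0 -3 0;0 0 -2 0;0 0 0 0", claw=5)

```text
time_s: 20.68
tcp_pos: [0.5009, -0.0091, 0.2099]
ee_rot: [[-1.0, -0.007, 0.01], [-0.007, 1.0, 0.001], [-0.01, 0.001, -1.0]]
wrist_force: [-0.3, 0.8, -0.8]
gripper_width: 0.571
gripper_force: 0.0
```

step_arm(targets="2 -2 0 0;2 -2 0 0;2 -2 0 0;0 0 0 0;0 0 0 0;0 0 0 0")

```text
time_s: 21.18
tcp_pos: [0.4388, -0.0698, 0.205]
ee_rot: [[-1.0, -0.006, 0.0], [-0.006, 1.0, 0.0], [-0.0, 0.0, -1.0]]
wrist_force: [0.5, -0.2, 0.4]
gripper_width: 0.576
gripper_force: 0.0
```

```bash
python3 - <<'E'
from h import *
import pickle
si=cap("side");sc=cap("scene");w=cap("wrist");s=sense();print(s["tcp_pos"],s["wrist_force"],s["gripper_width"]*87,s["time_s"])
g=[cv2.cvtColor(c["img"],cv2.COLOR_BGR2GRAY) for c in(si,sc,w)]
C=[]
for n,c,gg in zip("side scene wrist".split(),(si,sc,w),g):
    u,v=proj(c,[.498,-.009,.1045]);x,y=int(u)-14,int(v)-14
    m=(gg[y:y+28,x:x+28]<60).astype(np.uint8)
    k=[q for q in cv2.findContours(m,0,1)[0] if cv2.contourArea(q)>15]
    for q in k:
        b=np.array(cv2.boundingRect(q))+[x,y,0,0]; print(n,(u,v),b,cv2.contourArea(q)); C.append((n,c,(b[0]+b[2]/2-.5,b[1]+b[3]/2-.5)))
d={a:(c,p) for a,c,p in C}
print("pred top/bottom side",proj(si,[.498,-.009,.117]),proj(si,[.498,-.009,.091]))
if "side" in d and "scene" in d: print(tri(*d["side"],*d["scene"]))
# unmoved check
old=pickle.load(open("c0.pkl","rb"))
for n,c in(("side",si),("scene",sc)):
    for nm,p in(("bottle",[.654,-.196,.045]),("jar",[.43,.249,.03]),("beaker",[.645,.018,.04])):
        u,v=proj(c,p).astype(int);a=c["img"][v-18:v+18,u-12:u+12].astype(int);b=old[n]["img"][v-18:v+18,u-12:u+12].astype(int);print(n,nm,abs(a-b).mean().round(1))
E
```

```text
[ 0.43907808 -0.0693669   0.20480521] [ 0.6638705   0.0880759  -0.50641908] 49.96727339062461 21.3333
side (np.float64(240.75060259527444), np.float64(193.3003910314154)) [237 189   9  11] 70.5
scene (np.float64(252.09322914932255), np.float64(204.52289064483253)) [248 199   9  12] 70.5
wrist (np.float64(314.7839690716329), np.float64(245.41353834315467)) [300 231  28  25] 529.0
pred top/bottom side [240.59155257 188.57909951] [240.92044394 198.34201552]
(array([ 0.49879193, -0.00827152,  0.10303041]), np.float64(0.0014629459282473976))
side bottle 3.5
side jar 10.4
side beaker 12.5
scene bottle 5.1
scene jar 6.1
scene beaker 36.8
```

```bash
python3 -c "
from station import r
print(r.finish_job())"
```

```text
the job is handed in; nothing more can be done
None
```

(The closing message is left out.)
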